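Change over the topping jars on a chocolatier's bench

TASK

The nuts are done with and the pink sugar pearls come next. Screw the yellow cap of the nut jar fully shut, and unscrew the red cap of the pink pearl jar as far as it will turn.

Things in the scene. Friction and masses are not known exactly. Their poses are not given: they have to be found in the camera images.
- nut_jar_cap_mid (a point): The yellow cap of the jar of light-brown nuts, a clear 80 mm glass jar in a dark foot bolted to the bench; it cannot move. Round ribbed cap, 52 mm across, 30 mm high, its top 126 mm above the bench, over a 12 mm high, 44 mm wide neck; grip it across at any yaw. Point: cap centre, on its turning axis, 15 mm below its top. z up; x along the white line on its top, turning with it.
- nut_jar_cap (a joint): Angle of the yellow nut jar cap, rad: 0 fully shut (its white line at the jar's green mark), growing counter-clockwise seen from above to 1.309 (75 degrees), fully unscrewed (at the black mark); firm stops at both. It only turns, never rises or comes off; friction 0.08 N m; stays where left. Starts at 0.9 to 1.3.
- pearl_jar_cap_mid (a point): The red cap of the jar of pink sugar pearls, a clear 80 mm glass jar in a dark foot bolted to the bench; it cannot move. Round ribbed cap, 52 mm across, 30 mm high, its top 126 mm above the bench, over a 12 mm high, 44 mm wide neck; grip it across at any yaw. Point: cap centre, on its turning axis, 15 mm below its top. z up; x along the white line on its top, turning with it. A third such jar (dark nibs, blue cap) plays no part.
- pearl_jar_cap (a joint): Angle of the red pearl jar cap, rad: 0 fully shut (its white line at the jar's green mark), growing counter-clockwise seen from above to 1.309 (75 degrees), fully unscrewed (at the black mark); firm stops at both. It only turns, never rises or comes off; friction 0.08 N m; stays where left. Starts at 0 to 0.3.

How it is judged:
By the outcome, as a careful person would: the job done as asked, in the order asked, and still so for the second after the job is handed in, with the robot touching nothing.
It also fails if it takes over 45 s, if anything falls off the work surface, if the arm or the gripper's body presses on something with over 40 N, if the wrist force passes 120 N, or if a joint passes its speed limit or range.

ROBOT

A 6-joint arm with a two-finger parallel gripper is mounted at the origin on the work surface. World frame = base frame: x ahead of the robot, y to its left, z up, the work surface at z = 0. Lengths are in m, angles in rad, forces in N, time in s.
With the tool pointing down it reaches from about 0.35 to 0.975 m from the base axis. Payload 4.9 kg.
Tool frame: the origin (TCP) lies on the centre line of the jaws, within the pads' length; the fingertips stand manip.tcp_to_tips ahead of it and the grasp point (between the pads) is the TCP (manip.tcp_to_tips is the distance from the TCP to the fingertips, in m); y points along the fingers, z is the direction in which the jaws open and shut, and the axes are right-handed (so a half turn about y gives the same grasp; the last joint's range is limited). The gripper opens to 85 mm and grips with 20 to 120 N. Pads are 22 mm wide; open, the fingers measure 114 mm over their backs; the gripper's body (76 mm by 85 mm) begins 54 mm behind the grasp point. The pads swing forward as they close: fully open they stand 13 mm farther back than shut.
Start: joints at [1.126, 0.053, 1.613, -0, 1.476, -0.119], TCP at [0.2, 0.592, 0.25] pointing down, gripper open.
Joint ranges: [-3.01, 3.01], [-1.01, 2.22], [0.06, 2.58], [-1.02, 4.17], [0.09, 2.62], [-3.14, 3.14]. Speed limits (rad/s): [2.57, 2.57, 3.14, 3.14, 3.14, 3.14].

INTERFACE

Orientations are given as a unit quaternion [w, x, y, z].
In Python, from plant import manip gives the robot as it stands.
- The arm moves only by the tool apply_moves, never from a script. Its argument "moves" is a list of rows, each a list of 7 numbers: the gripper's target within -1 to 1 (shut at 1, half-way at 0, fully open at -1), then the shift along the tool's x, y, z in mm, then the turn, a rotation vector about the tool's x, y, z in degrees. A call has 1 to 20 rows; each row shifts and turns the commanded pose from where the row before left it, along the tool's axes as they then stand; what a row does not reach is not made up. A row lasts 1/10 s, in which the tool goes at most 50 mm and 8.59 degrees, less where a joint would pass 70% of its speed; a pose out of reach is approached as far as the arm can. A call with a gripper value outside its range is refused whole. The fingers move at their own pace and stop on an object; the grip force is fixed at half the most. Time passes only in rows, so rows that do not move let the fingers close. It gives the time, the measured TCP pose, the force and the opening at its end, in the units of the state.
- manip.state(): the state, without advancing time (a new reading comes with each control period).
- manip.grab_frame(name): name is "side" or "top" or "wrist"; returns the picture (384x512x3 uint8, blue, green, red); there is no depth.
- manip.calibration(name): a dict with "mtx" (3x3 intrinsics, pixels), "T" (4x4, takes a point from camera to world coordinates); the wrist camera has in their place "T_tool_cam" (4x4, takes a point from camera to tool coordinates, whose origin is the TCP and whose axes are the tool frame's). Camera axes: x right, y down, z forward; pixel columns grow to the right and rows downward; lengths in m; the calibration is good to about 2 mm. A picture is of the moment at which its call begins: read the wrist's pose just before it. calibration takes no time and is no camera call.
- manip.job_done(): hands the job in, once; it reports no verdict.
The state is a dict: "time": time; "joint_pos": joint angles; "joint_vel": joint speeds; "joint_efforts": joint torques, N m; "tool_pos": TCP position; "tool_rot": TCP orientation; "contact_force": force on the tool from outside, world axes, zero at the start; "ft_torque": the same for the moment, N m; "gripper_width": opening from 0.0 (shut) to 1.0 (fully open).
Only numpy, scipy, OpenCV 4.12 (cv2) and the standard library are available. Lean on these libraries where they do the work, as an engineer would, in place of code of your own. Each camera call takes 0.05 s, during which the arm holds its last target. There are 200 camera calls.

## Working session

There is one attempt and no reset: what is moved stays moved. The work goes in short steps, Python scripts to look and compute and a tool call to move; the robot and the scene stay as the last step left them, time stands still between calls to the robot, and variables do not carry over. Pictures are saved under pics/ and viewed, about 8 in all and at most 12, crops included, and the job is handed in when it is done.

Besides the shell and the picture viewer there is one more tool, called after ">>>" as a command line: name --pt "numbers of a row" for each row, then --argument value for the rest. apply_moves: Moves the arm, as the interface text tells. Its arguments: {"type":"object","properties":{"moves":{"type":"array","items":{"type":"array","items":{"type":"number"}}}},"required":["moves"]}

```bash
mkdir -p pics; python3 - <<'E'
from plant import manip
import cv2,numpy as np
np.set_printoptions(precision=4,suppress=True)
print(manip.state(),manip.tcp_to_tips)
a=manip.grab_frame("top");b=manip.grab_frame("side")
cv2.imwrite("pics/top.png",a);cv2.imwrite("pics/side.png",b)
for n in("top","side","wrist"):print(n,manip.calibration(n))
E
```

```text
{'time': 0.0, 'joint_pos': array([ 1.126 ,  0.0533,  1.6143,  0.    ,  1.476 , -0.119 ]), 'joint_vel': array([-0.002 ,  0.0023,  0.0004, -0.0005, -0.002 , -0.    ]), 'joint_efforts': array([  0.0016, -39.3688, -37.0173,  -0.0001,   0.0071,   0.    ]), 'tool_pos': array([0.1998, 0.5916, 0.2491]), 'tool_rot': array([-0.6971,  0.6984, -0.1149,  0.1145]), 'contact_force': array([-0.4166,  0.2095,  0.0961]), 'ft_torque': array([ 0.0567,  0.0084, -0.0204]), 'gripper_width': 1.0006263316497648} 0.019
top {'mtx': array([[354.2298,   0.    , 262.1153],
       [  0.    , 354.2298, 191.4733],
       [  0.    ,   0.    ,   1.    ]]), 'T': array([[ 0.028 , -0.9829,  0.1818,  0.4177],
       [-0.9995, -0.0254,  0.0164, -0.0091],
       [-0.0115, -0.1822, -0.9832,  0.7807],
       [ 0.    ,  0.    ,  0.    ,  1.    ]])}
side {'mtx': array([[465.1379,   0.    , 254.9487],
       [  0.    , 465.1379, 187.878 ],
       [  0.    ,   0.    ,   1.    ]]), 'T': array([[ 0.9067, -0.344 ,  0.2441,  0.3074],
       [-0.4216, -0.7185,  0.5532, -0.4553],
       [-0.0149, -0.6045, -0.7964,  0.7819],
       [ 0.    ,  0.    ,  0.    ,  1.    ]])}
wrist {'mtx': array([[267.9018,   0.    , 259.3615],
       [  0.    , 267.9018, 188.7638],
       [  0.    ,   0.    ,   1.    ]]), 'T_tool_cam': array([[-0.0007,  0.9563,  0.2924, -0.0739],
       [-0.0011, -0.2924,  0.9563, -0.1242],
       [ 1.    ,  0.0003,  0.0013, -0.0001],
       [ 0.    ,  0.    ,  0.    ,  1.    ]])}
```

View pics/top.png

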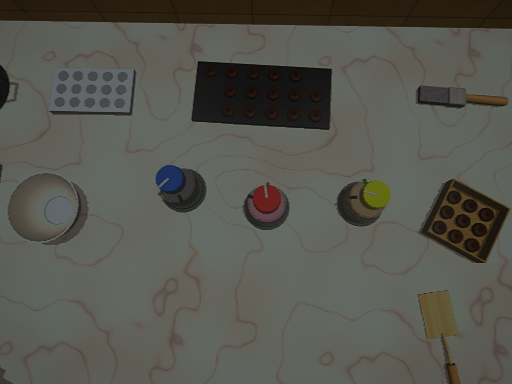

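View pics/side.png

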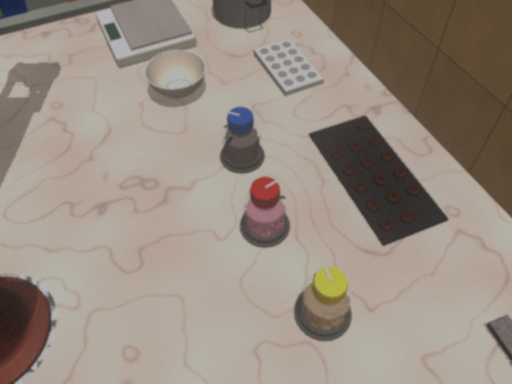

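The top view shows the red cap at about (267,198) and the yellow cap at (376,194). In the side view they are at about (265,190) and (330,284). I'll fit a cap-cylinder silhouette to both views.

```bash
cat > h.py <<'E'
import cv2,numpy as np
from scipy.optimize import least_squares
from scipy.spatial.transform import Rotation as R
from plant import manip
np.set_printoptions(precision=4,suppress=True)
t=np.linspace(0,2*np.pi,48,endpoint=False)
cyl=np.array([[.026*np.cos(a),.026*np.sin(a),z] for z in(0,-.03) for a in t])
def Ttool(s):
    T=np.eye(4);T[:3,:3]=R.from_quat(s["tool_rot"],scalar_first=True).as_matrix();T[:3,3]=s["tool_pos"];return T
def proj(K,T,P):
    q=(np.asarray(P)-T[:3,3])@T[:3,:3];return (q[:,:2]/q[:,2:])@np.diag([K[0,0],K[1,1]])+K[:2,2]
def mask(im,col):
    h=cv2.cvtColor(im,cv2.COLOR_BGR2HSV)
    m=cv2.inRange(h,(24,150,60),(36,255,255)) if col=="yellow" else cv2.inRange(h,(0,190,60),(6,255,255))|cv2.inRange(h,(174,190,60),(180,255,255))
    return cv2.morphologyEx(m,cv2.MORPH_CLOSE,np.ones((5,5)))
def blob(m,near):
    n,l,st,c=cv2.connectedComponentsWithStats(m)
    k=1+np.argmin([np.hypot(*(c[i]-near))+(1e3 if st[i,4]<60 else 0) for i in range(1,n)])
    cs,_=cv2.findContours((l==k).astype(np.uint8),cv2.RETR_EXTERNAL,cv2.CHAIN_APPROX_NONE)
    return cv2.convexHull(np.vstack(cs)).reshape(-1,2).astype(np.float32)
def cen(h):
    m=cv2.moments(h.astype(np.float32));return np.array([m["m10"],m["m01"]])/m["m00"]
def fit(views):  # (K,T,hull)
    obs=[cen(h) for _,_,h in views]
    f=lambda p:np.concatenate([cen(cv2.convexHull((proj(K,T,cyl+p)).astype(np.float32)))-o for (K,T,_),o in zip(views,obs)])
    r=least_squares(f,[.45,0,.126],diff_step=1e-3)
    ar=[(cv2.contourArea(h),cv2.contourArea(cv2.convexHull(proj(K,T,cyl+r.x).astype(np.float32)))) for K,T,h in views]
    return r.x,r.fun,ar
def ray(K,T,px,z):
    d=T[:3,:3]@np.array([(px[0]-K[0,2])/K[0,0],(px[1]-K[1,2])/K[1,1],1]);return T[:3,3]+d*(z-T[2,3])/d[2]
E
python3 - <<'E'
from h import *
C={n:manip.calibration(n) for n in("top","side")}
for col,g in(("yellow",dict(top=(376,194),side=(330,284))),("red",dict(top=(267,198),side=(265,190)))):
    v=[(C[n]["mtx"],C[n]["T"],blob(mask(cv2.imread(f"pics/{n}.png"),col),g[n])) for n in g]
    print(col,*fit(v),[cen(x[2]) for x in v])
im=cv2.imread("pics/top.png")[160:230,225:405]
im2=cv2.imread("pics/side.png")[170:340,230:360]
a=cv2.convertScaleAbs(cv2.resize(im,(720,280),interpolation=3),alpha=1.8);b=cv2.resize(im2,None,fx=1.8,fy=1.8,interpolation=3)
o=np.zeros((590,720,3),np.uint8);o[:280]=a;o[281:281+b.shape[0],:b.shape[1]]=b
cv2.imwrite("pics/c1.png",o)
E
```

```text
yellow [ 0.5389 -0.212   0.1342] [-0.1936  0.7289  0.5868 -0.1899] [(574.0, 743.1401498834603), (698.0, 1123.2574414280243)] [array([375.9193, 194.0703]), array([330.3682, 282.6803])]Traceback (most recent call last):
  File "<stdin>", line 4, in <module>
  File "h.py", line 18, in blob
    k=1+np.argmin([np.hypot(*(c[i]-near))+(1e3 if st[i,4]<60 else 0) for i in range(1,n)])
        ~~~~~~~~~^^^^^^^^^^^^^^^^^^^^^^^^^^^^^^^^^^^^^^^^^^^^^^^^^^^^^^^^^^^^^^^^^^^^^^^^^
    return _wrapfunc(a, 'argmin', axis=axis, out=out, **kwds)
    return _wrapit(obj, method, *args, **kwds)
    result = getattr(arr, method)(*args, **kwds)
ValueError: attempt to get argmin of an empty sequence
```

```bash
python3 - <<'E'
import cv2
for n,pts in(("top",[(376,194),(386,198),(267,198),(262,205)]),("side",[(330,290),(330,297),(318,290),(262,186),(265,197),(255,195)])):
    h=cv2.cvtColor(cv2.imread(f"pics/{n}.png"),cv2.COLOR_BGR2HSV)
    for x,y in pts:print(n,x,y,h[y,x])
im=cv2.imread("pics/top.png")[160:230,225:405]
im2=cv2.imread("pics/side.png")[170:340,230:360]
import numpy as np
a=cv2.convertScaleAbs(cv2.resize(im,(720,280),interpolation=3),alpha=1.8);b=cv2.resize(im2,None,fx=1.8,fy=1.8,interpolation=3)
o=np.zeros((590,720,3),np.uint8);o[:280]=a;o[281:281+b.shape[0],:b.shape[1]]=b
cv2.imwrite("pics/c1.png",o)
E
```

```text
top 376 194 [32 72 99]
top 386 198 [ 32 214 105]
top 267 198 [  2 194 104]
top 262 205 [  2 188 103]
side 330 290 [ 29 152 181]
side 330 297 [ 25 152 141]
side 318 290 [ 26 152 154]
side 262 186 [  1 166 161]
side 265 197 [  1 168 161]
side 255 195 [  1 163 147]
```

View pics/c1.png

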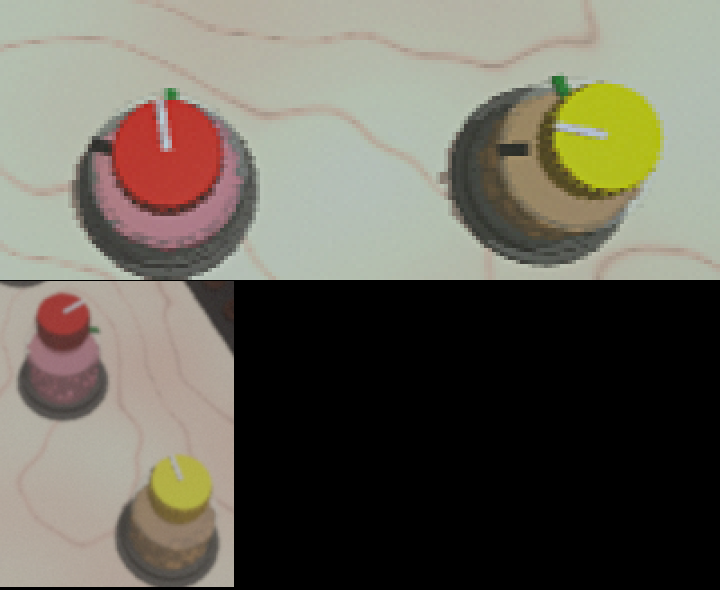

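The crop shows the red cap's line close to its green mark (near shut) and the yellow cap's line close to its black mark (near unscrewed). Next I'll loosen the colour masks.

```bash
python3 - <<'E'
s=open('h.py').read()
s=s.replace("(24,150,60),(36","(22,110,40),(38").replace("(0,190,60),(6","(0,130,40),(6").replace("(174,190,60)","(174,130,40)")
open('h.py','w').write(s)
E
cat > ang.py <<'E'
from h import *
E
python3 - <<'E'
from h import *
C={n:manip.calibration(n) for n in("top","side")}
for col,g in(("yellow",dict(top=(376,194),side=(330,284))),("red",dict(top=(267,198),side=(265,190)))):
    v=[(C[n]["mtx"],C[n]["T"],blob(mask(cv2.imread(f"pics/{n}.png"),col),g[n])) for n in g]
    print(col,*fit(v))
# line yaw and mark directions, from crop pixels /4 + offset
K,T=C["top"]["mtx"],C["top"]["T"]
f=lambda u,v,z:ray(K,T,(u/4+225,v/4+160),z)[:2]
for nm,c,l in(("yellow",(607,136),(556,127)),("red",(167,150),(160,100))):
    a,b=f(*c,.126),f(*l,.126);print(nm,a,"line yaw",np.degrees(np.arctan2(*(b-a)[::-1])))
    for q,m in(("g",(560,84) if nm=="yellow" else (172,94)),("k",(512,150) if nm=="yellow" else (100,146))):
        d=f(*m,.08)-a;print(q,np.degrees(np.arctan2(d[1],d[0])),np.hypot(*d))
E
```

```text
yellow [ 0.5386 -0.2115  0.1267] [-0.1755  0.6602  0.5307 -0.1706] [(688.0, 725.3121751954313), (946.0, 1103.9673308851197)]
red [ 0.5256 -0.0062  0.1335] [-0.116   0.4345  0.4094 -0.1088] [(585.5, 655.6750863549532), (538.5, 826.4832365568727)]
yellow [ 0.5395 -0.2127] line yaw 81.18544779474236
g 13.75916582809298 0.035617814301952724
k 89.6310120978156 0.03321431682457127
red [ 0.5275 -0.0072] line yaw 9.329095444893287
g -2.6036376222750652 0.03647859168618857
k 75.28814982355766 0.03493987041442727
```

```bash
cat > go.py <<'E'
import sys
from h import *
s=manip.state();T=Ttool(s);A=T[:3,:3]
print(s["time"],s["tool_pos"],"q",s["joint_pos"],"f",s["contact_force"],s["ft_torque"],"w",s["gripper_width"])
print("tool x,y,z world\n",A.T,"jaw yaw",np.degrees(np.arctan2(A[1,2],A[0,2])))
if len(sys.argv)>1:
    g=np.array(list(map(float,sys.argv[1:4])));print("shift mm",A.T@(g-T[:3,3])*1e3)
E
python3 go.py .50 -.212 .25; rm ang.py
```

```text
0.1 [0.1998 0.5916 0.2492] q [ 1.126   0.0533  1.6142 -0.      1.476  -0.119 ] f [0.7461 1.0526 0.0117] [-0.0157  0.0398 -0.0084] w 1.0007413930033855
tool x,y,z world
 [[ 0.9474 -0.3201 -0.0002]
 [-0.0008 -0.0017 -1.    ]
 [ 0.3201  0.9474 -0.0019]] jaw yaw 71.33330720072962
shift mm [ 541.6273    0.2922 -665.2832]
```

>>> apply_moves --pt "-1 32 0 -36 0 0 0" --pt "-1 32 0 -36 0 0 0" --pt "-1 32 0 -36 0 0 0" --pt "-1 32 0 -36 0 0 0" --pt "-1 32 0 -36 0 0 0" --pt "-1 32 0 -36 0 0 0" --pt "-1 32 0 -36 0 0 0" --pt "-1 32 0 -36 0 0 0" --pt "-1 32 0 -36 0 0 0" --pt "-1 32 0 -36 0 0 0" --pt "-1 32 0 -36 0 0 0" --pt "-1 32 0 -36 0 0 0" --pt "-1 32 0 -36 0 0 0" --pt "-1 32 0 -36 0 0 0" --pt "-1 32 0 -36 0 0 0" --pt "-1 32 0 -36 0 0 0" --pt "-1 32 0 -36 0 0 0" --pt "-1 32 0 -36 0 0 0" --pt "-1 0 0 0 0 0 0"

```text
time: 2.0
tool_pos: [0.5389, -0.2107, 0.2488]
tool_rot: [-0.697, 0.698, -0.117, 0.116]
contact_force: [0.1, -0.1, 0.1]
gripper_width: 0.999
```

```bash
python3 go.py .539 -.212 .25; python3 - <<'E'
from h import *
s=manip.state();cv2.imwrite("pics/w1.png",manip.grab_frame("wrist"));np.save("w1.npy",Ttool(s))
E
```

```text
2.0 [ 0.5389 -0.2107  0.2488] q [-0.5007 -0.055   1.7231 -0.0012  1.4749 -1.7406] f [ 0.1033 -0.0862  0.128 ] [ 0.075  -0.0067  0.0112] w 0.9993719038268689
tool x,y,z world
 [[ 0.9458 -0.3248 -0.0016]
 [-0.0018 -0.0004 -1.    ]
 [ 0.3248  0.9458 -0.001 ]] jaw yaw 71.04804902067717
shift mm [ 0.491  -1.2282 -1.2009]
```

View pics/w1.png

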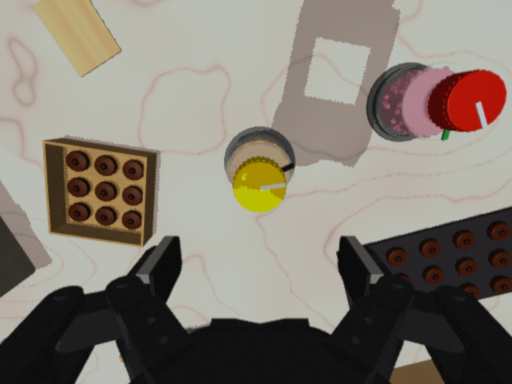

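The wrist view shows the yellow cap at about (260,186), nearly centred, with its line pointing right at the black mark. The red cap is at about (467,100). I'll combine this view with the earlier two.

```bash
python3 - <<'E'
from h import *
W=manip.calibration("wrist");C={n:manip.calibration(n) for n in("top","side")}
Tw=np.load("w1.npy")@W["T_tool_cam"]
for col,g,w in(("yellow",dict(top=(376,194),side=(330,284)),(260,186)),("red",dict(top=(267,198),side=(265,190)),(467,100))):
    v=[(C[n]["mtx"],C[n]["T"],blob(mask(cv2.imread(f"pics/{n}.png"),col),g[n])) for n in g]
    v.append((W["mtx"],Tw,blob(mask(cv2.imread("pics/w1.png"),col),w)))
    print(col,"all",*fit(v));print("w+side",fit(v[1:])[0],"w+top",fit([v[0],v[2]])[0])
E
```

```text
yellow all [ 0.5388 -0.2111  0.1261] [-0.5106  0.6048  0.4507 -0.2888 -0.2565  0.0719] [(688.0, 723.5874098786153), (946.0, 1101.5446347272955), (2347.5, 2421.121191522572)]
w+side [ 0.5389 -0.2109  0.1252] w+top [ 0.5384 -0.2107  0.129 ]
red all [ 0.526  -0.0062  0.1279] [-0.1609  0.6781  0.6013  1.6358  0.7422  0.2568] [(585.5, 644.6751662917668), (538.5, 817.437527434784), (3785.0, 4056.7775702587096)]
w+side [ 0.5276 -0.0007  0.1202] w+top [ 0.526  -0.0063  0.1273]
```

Both cap tops come out at about 0.126 m, which agrees with the text. The arm is already centred over the yellow cap, so I'll descend and grip.

>>> apply_moves --pt "-1 0 40 0 0 0 0" --pt "-1 0 40 0 0 0 0" --pt "-1 0 30 0 0 0 0" --pt "-1 0 15 0 0 0 0" --pt "-1 0 10 0 0 0 0" --pt "-1 0 0 0 0 0 0" --pt "1 0 0 0 0 0 0" --pt "1 0 0 0 0 0 0" --pt "1 0 0 0 0 0 0" --pt "1 0 0 0 0 0 0" --pt "1 0 0 0 0 0 0" --pt "1 0 0 0 0 0 0" --pt "1 0 0 0 0 0 0" --pt "1 0 0 0 0 0 0"

```text
time: 3.45
tool_pos: [0.5388, -0.2109, 0.1194]
tool_rot: [-0.694, 0.701, -0.114, 0.116]
contact_force: [-8.2, -11.8, 7.9]
gripper_width: 0.587
```

```bash
python3 go.py
```

```text
3.45 [ 0.5388 -0.2109  0.1194] q [-0.4978  0.0569  1.836  -0.0089  1.2426 -1.74  ] f [ -8.1568 -11.7982   7.8904] [-1.8347  1.2013  0.0119] w 0.5871273794925926
tool x,y,z world
 [[ 0.9474 -0.32    0.0046]
 [ 0.0013 -0.0103 -0.9999]
 [ 0.32    0.9474 -0.0094]] jaw yaw 71.33386758202519
```

>>> apply_moves --pt "1 0 0 0 0 4 0" --pt "1 0 0 0 0 4 0" --pt "1 0 0 0 0 4 0" --pt "1 0 0 0 0 4 0" --pt "1 0 0 0 0 4 0" --pt "1 0 0 0 0 0 0"

```text
time: 4.05
tool_pos: [0.5387, -0.2109, 0.1194]
tool_rot: [-0.664, 0.67, -0.233, 0.236]
contact_force: [-7.9, -10.2, 7.4]
gripper_width: 0.587
```

```bash
python3 go.py;python3 - <<'E'
from h import *
cv2.imwrite("pics/w2.png",np.hstack([manip.grab_frame("wrist")[:,:400],cv2.convertScaleAbs(cv2.resize(manip.grab_frame("side")[220:360,270:410],(384,384)),alpha=1.2)]))
E
```

```text
4.05 [ 0.5387 -0.2109  0.1194] q [-0.4979  0.0568  1.836  -0.0091  1.2428 -1.3895] f [ -7.8849 -10.2203   7.3681] [-1.8425  1.272  -0.1054] w 0.5868381026576814
tool x,y,z world
 [[ 0.7799 -0.6259  0.0075]
 [ 0.0012 -0.0104 -0.9999]
 [ 0.6259  0.7799 -0.0074]] jaw yaw 51.250578899742905
```

View pics/w2.png

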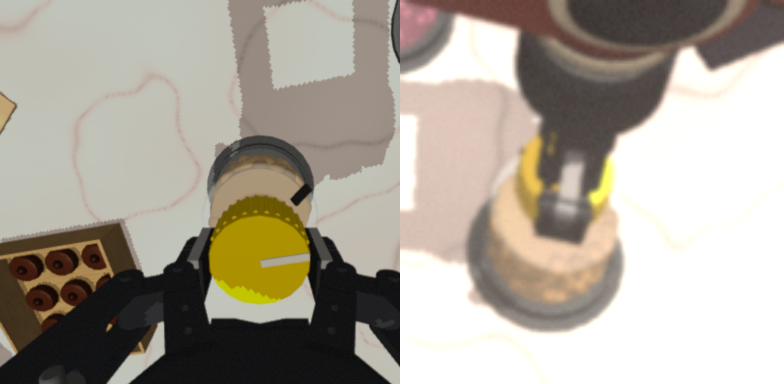

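The cap is gripped and turning with the tool: its line is still at the same place in the tool frame, and the black mark has moved away from it. I'll continue.

>>> apply_moves --pt "1 0 0 0 0 5 0" --pt "1 0 0 0 0 5 0" --pt "1 0 0 0 0 5 0" --pt "1 0 0 0 0 5 0" --pt "1 0 0 0 0 5 0" --pt "1 0 0 0 0 5 0" --pt "1 0 0 0 0 5 0" --pt "1 0 0 0 0 3 0" --pt "1 0 0 0 0 0 0"

```text
time: 5.05
tool_pos: [0.5386, -0.2109, 0.1194]
tool_rot: [-0.552, 0.557, -0.436, 0.441]
contact_force: [-7.3, -10.7, 7.5]
gripper_width: 0.589
```

```bash
python3 go.py
```

```text
5.05 [ 0.5386 -0.2109  0.1194] q [-0.4979  0.0568  1.836  -0.0093  1.2433 -0.7265] f [ -7.3313 -10.738    7.5499] [-1.82    1.4852 -0.1328] w 0.5889460040781316
tool x,y,z world
 [[ 0.2295 -0.9732  0.0102]
 [ 0.0006 -0.0104 -0.9999]
 [ 0.9733  0.2295 -0.0018]] jaw yaw 13.26873268519342
```

>>> apply_moves --pt "1 0 0 0 0 3 0" --pt "1 0 0 0 0 3 0" --pt "1 0 0 0 0 3 0" --pt "1 0 0 0 0 0 0"

```text
time: 5.45
tool_pos: [0.5386, -0.2109, 0.1194]
tool_rot: [-0.516, 0.521, -0.478, 0.484]
contact_force: [-7.5, -10.9, 7.4]
gripper_width: 0.591
```

```bash
python3 go.py
```

```text
5.45 [ 0.5386 -0.2109  0.1194] q [-0.4979  0.0569  1.8359 -0.0094  1.2434 -0.5696] f [ -7.5448 -10.8737   7.4153] [-1.8087  1.5799 -0.0779] w 0.5907664442884906
tool x,y,z world
 [[ 0.0746 -0.9972  0.0104]
 [ 0.0005 -0.0104 -0.9999]
 [ 0.9972  0.0746 -0.0003]] jaw yaw 4.277748125648963
```

>>> apply_moves --pt "1 0 0 0 0 2 0" --pt "1 0 0 0 0 2 0" --pt "1 0 0 0 0 0 0"

```text
time: 5.75
tool_pos: [0.5387, -0.2089, 0.1192]
tool_rot: [-0.5, 0.503, -0.497, 0.5]
contact_force: [-7.9, -4.6, 8.6]
gripper_width: 0.594
```

```bash
python3 go.py | grep -v tool;python3 - <<'E'
from h import *
cv2.imwrite("pics/w3.png",manip.grab_frame("wrist"))
E
```

```text
5.75 [ 0.5387 -0.2089  0.1192] q [-0.4966  0.0567  1.8366 -0.0049  1.2451 -0.5001] f [-7.8558 -4.6204  8.6452] [-0.6327  1.2514 -0.118 ] w 0.5939665223395783
 [[ 0.0051 -1.      0.0056]
 [ 0.0006 -0.0056 -1.    ]
 [ 1.      0.0051  0.0006]] jaw yaw 0.2942464607954509
```

View pics/w3.png

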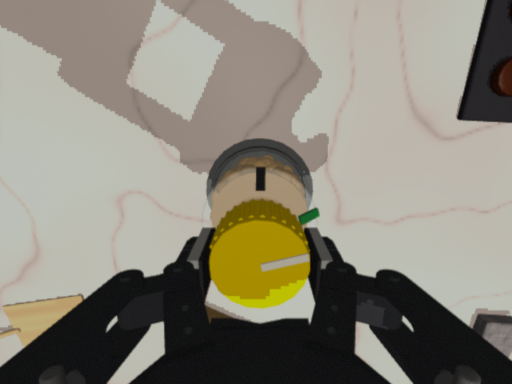

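The line is at (262,267) to (308,259) and the green mark at (308,216). I'll compute both yaws in the world frame.

```bash
cat > yaw.py <<'E'
from h import *
W=manip.calibration("wrist")
def yaws(Tt,axis,line,green,zg=(.07,.08,.084)):
    T=Tt@W["T_tool_cam"];a,b=[ray(W["mtx"],T,p,.126) for p in line]
    print("line start",a,"end",b,"yaw by ends",np.degrees(np.arctan2(*(b-a)[:2][::-1])),"by axis",np.degrees(np.arctan2(*(b[:2]-axis)[::-1])))
    for z in zg:
        d=ray(W["mtx"],T,green,z)[:2]-axis;print("green z",z,np.degrees(np.arctan2(d[1],d[0])),np.hypot(*d))
E
python3 - <<'E'
from yaw import *
Tt=Ttool(manip.state())
ax=np.array([.5388,-.211])
yaws(Tt,ax,[(263,268),(308,259)],(309,216))
print("black");yaws(Tt,ax,[(263,268),(308,259)],(261,179))
im=cv2.imread("pics/w3.png");print(cen(blob(mask(im,"yellow"),(260,260))))
E
```

```text
line start [ 0.5412 -0.212   0.126 ] end [ 0.5635 -0.2068  0.126 ] yaw by ends 13.296589845179081 by axis 9.748239882348885
green z 0.07 5.838926138237913 0.035407603733568695
green z 0.08 13.307891207162394 0.03409936559350956
green z 0.084 16.435217876190404 0.033746494320061625
black
line start [ 0.5412 -0.212   0.126 ] end [ 0.5635 -0.2068  0.126 ] yaw by ends 13.296589845179081 by axis 9.748239882348885
green z 0.07 87.14751881147073 0.03020010234288468
green z 0.08 87.53977607526365 0.032904306833240186
green z 0.084 87.67919817706701 0.03398637234710735
[259.008  254.4045]
```

>>> apply_moves --pt "1 0 0 0 0 3 0" --pt "1 0 0 0 0 3 0" --pt "1 0 0 0 0 0 0"

```text
time: 6.1
tool_pos: [0.5391, -0.2066, 0.119]
tool_rot: [-0.475, 0.474, -0.524, 0.525]
contact_force: [-5.9, 2.2, 10.2]
gripper_width: 0.584
```

```bash
python3 go.py | grep -v tool;python3 - <<'E'
from yaw import *
im=manip.grab_frame("wrist");cv2.imwrite("pics/w4.png",im)
h=cv2.cvtColor(im,cv2.COLOR_BGR2HSV)
for f in("w3","w4"):
    i=cv2.imread(f"pics/{f}.png");h=cv2.cvtColor(i,cv2.COLOR_BGR2HSV)
    m=cv2.inRange(h,(0,0,120),(180,90,255));m[:,:250]=0;m[:,306:]=0;m[:245]=0;m[285:]=0
    n,l,st,c=cv2.connectedComponentsWithStats(m);k=1+np.argmax(st[1:,4])
    y,x=np.where(l==k);vx,vy,x0,y0=cv2.fitLine(np.c_[x,y].astype(np.float32),2,0,.01,.01).ravel()
    print(f,st[k],"img slope deg",np.degrees(np.arctan2(-vy,vx)))
E
```

```text
6.1 [ 0.5391 -0.2066  0.119 ] q [-0.4949  0.0565  1.8371  0.0002  1.2463 -0.395 ] f [-5.9454  2.2486 10.1665] [ 0.525   0.8352 -0.1528] w 0.584446489090067
 [[-0.0997 -0.995   0.0005]
 [ 0.0016 -0.0007 -1.    ]
 [ 0.995  -0.0997  0.0017]] jaw yaw -5.72444194337764
w3 [261 254  45  17 340] img slope deg 13.0151
w4 [261 254  45  21 348] img slope deg 17.942657
```

The tool turned 6° and the line slipped about 5° relative to it, so the cap looks to be at its stop. One more push will confirm that.

>>> apply_moves --pt "1 0 0 0 0 4 0" --pt "1 0 0 0 0 4 0" --pt "1 0 0 0 0 0 0"

```text
time: 6.45
tool_pos: [0.54, -0.2054, 0.1189]
tool_rot: [-0.438, 0.436, -0.555, 0.556]
contact_force: [-3.3, 5.9, 8.8]
gripper_width: 0.592
```

```bash
python3 go.py | grep -v tool;python3 - <<'E'
from yaw import *
im=manip.grab_frame("wrist");cv2.imwrite("pics/w5.png",im)
for f in("w5",):
    i=cv2.imread(f"pics/{f}.png");h=cv2.cvtColor(i,cv2.COLOR_BGR2HSV)
    m=cv2.inRange(h,(0,0,120),(180,90,255));m[:,:250]=0;m[:,306:]=0;m[:235]=0;m[285:]=0
    n,l,st,c=cv2.connectedComponentsWithStats(m);k=1+np.argmax(st[1:,4])
    y,x=np.where(l==k);vx,vy,x0,y0=cv2.fitLine(np.c_[x,y].astype(np.float32),2,0,.01,.01).ravel()
    print(f,st[k],"img slope deg",np.degrees(np.arctan2(-vy,vx)))
E
```

```text
6.45 [ 0.54   -0.2054  0.1189] q [-0.4935  0.0567  1.837   0.0027  1.2451 -0.256 ] f [-3.2593  5.9349  8.7677] [0.971  0.3573 0.1445] w 0.5918037176343441
 [[-0.236  -0.9717 -0.0018]
 [ 0.0037  0.0009 -1.    ]
 [ 0.9717 -0.236   0.0034]] jaw yaw -13.652303596347993
w5 [260 251  46  26 366] img slope deg 24.516838
```

>>> apply_moves --pt "-1 0 0 0 0 0 0" --pt "-1 0 0 0 0 0 0" --pt "-1 0 0 0 0 0 0" --pt "-1 0 0 0 0 0 0" --pt "-1 0 0 0 0 0 0" --pt "-1 0 0 0 0 0 0" --pt "-1 0 -20 0 0 0 0" --pt "-1 0 -40 0 0 0 0" --pt "-1 0 -40 0 0 0 0" --pt "-1 0 -30 0 0 0 0" --pt "-1 0 0 0 0 0 0"

```text
time: 7.6
tool_pos: [0.5408, -0.2075, 0.2519]
tool_rot: [-0.438, 0.435, -0.552, 0.559]
contact_force: [0.8, -0.5, 0.3]
gripper_width: 0.999
```

```bash
python3 go.py .526 -.0065 .25;python3 - <<'E'
from yaw import *
Tt=Ttool(manip.state());np.save("w6.npy",Tt)
im=manip.grab_frame("wrist");cv2.imwrite("pics/w6.png",im)
h=blob(mask(im,"yellow"),(260,190));c=cen(h);print(c)
x,y=(c-50).astype(int);print("crop off",x,y)
cv2.imwrite("pics/w6c.png",cv2.resize(im[y:y+100,x:x+100],(600,600),interpolation=3))
E
```

```text
7.6 [ 0.5408 -0.2075  0.2519] q [-0.4948 -0.0632  1.7257 -0.      1.4683 -0.2563] f [ 0.7808 -0.5286  0.2548] [-0.0018  0.018  -0.0297] w 0.9988209363287129
tool x,y,z world
 [[-0.2363 -0.9717  0.0028]
 [ 0.0094 -0.0051 -0.9999]
 [ 0.9716 -0.2362  0.0104]] jaw yaw -13.665432337026743
shift mm [-191.8139    0.699   -61.8608]
[256.6664 186.8387]
crop off 206 136
```

View pics/w6c.png

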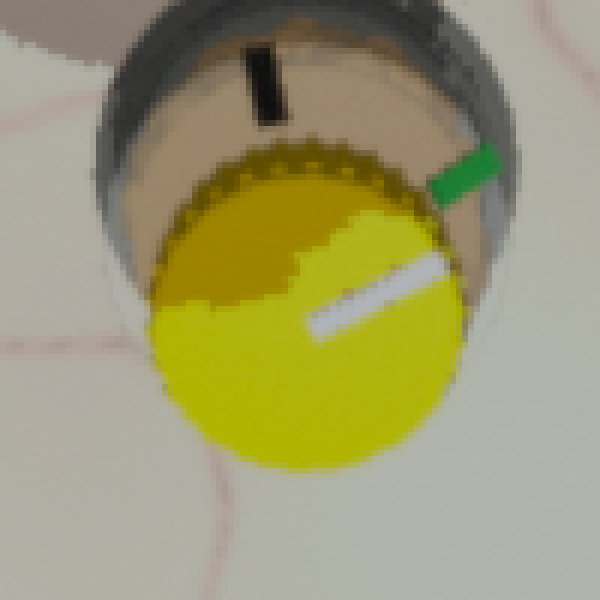

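The crop shows the line from (312,331) to (447,262), almost parallel to the green mark, which runs (434,197) to (500,158).

```bash
python3 - <<'E'
from yaw import *
Tt=np.load("w6.npy");g=lambda x,y:(206+x/6-.4,136+y/6-.4)
T=Tt@W["T_tool_cam"]
def yw(p,q,z):
    a,b=ray(W["mtx"],T,g(*p),z),ray(W["mtx"],T,g(*q),z);d=b-a;return np.degrees(np.arctan2(d[1],d[0])),a,b
print("line",yw((312,331),(447,262),.126))
for z in(.076,.082):print("green",yw((434,197),(500,158),z),"black",yw((274,124),(258,46),z))
ax=ray(W["mtx"],T,g(308,322),.126)[:2]
print("cap top centre",ax)
for nm,p in(("green mid",(467,178)),("black mid",(266,85))):
    for z in(.074,.08,.084):
        d=ray(W["mtx"],T,g(*p),z)[:2]-ax;print(nm,z,np.degrees(np.arctan2(d[1],d[0])),np.hypot(*d))
E
```

```text
line (np.float64(14.38984967710042), array([ 0.5401, -0.2116,  0.126 ]), array([ 0.5639, -0.2055,  0.126 ]))
green (np.float64(17.704731276901917), array([ 0.5655, -0.2065,  0.076 ]), array([ 0.5793, -0.2021,  0.076 ])) black (np.float64(87.3726244533437), array([ 0.5393, -0.1856,  0.076 ]), array([ 0.54  , -0.1708,  0.076 ]))
green (np.float64(17.70473127690195), array([ 0.5654, -0.2051,  0.082 ]), array([ 0.5789, -0.2008,  0.082 ])) black (np.float64(87.3726244533441), array([ 0.5396, -0.1846,  0.082 ]), array([ 0.5403, -0.1701,  0.082 ]))
cap top centre [ 0.5398 -0.21  ]
green mid 0.074 8.880354889636443 0.03310333255823199
green mid 0.08 11.346249055480289 0.03305964316911793
green mid 0.084 12.991822972672054 0.033064588674822835
black mid 0.074 90.53866505039942 0.0315291515847537
black mid 0.08 89.88227795622133 0.03239661178719564
black mid 0.084 89.4639066002157 0.032977177040586565
```

The line is at 14.4° and the green mark at about 13–14°, and the line held still through 14° of extra turning, so the yellow cap is shut. Moving over the red cap.

>>> apply_moves --pt "-1 -38 0 -12 0 0 0" --pt "-1 -38 0 -12 0 0 0" --pt "-1 -38 0 -12 0 0 0" --pt "-1 -38 0 -13 0 0 0" --pt "-1 -40 0 -13 0 0 0" --pt "-1 0 0 0 0 0 0" --pt "-1 0 0 0 0 0 0"

```text
time: 8.35
tool_pos: [0.5227, -0.0043, 0.2436]
tool_rot: [0.437, -0.438, 0.556, -0.555]
contact_force: [0.1, -0.3, -0.0]
gripper_width: 1.001
```

```bash
python3 - <<'E'
from yaw import *
s=manip.state();Tt=Ttool(s);np.save("w7.npy",Tt)
im=manip.grab_frame("wrist");cv2.imwrite("pics/w7.png",im)
hw=blob(mask(im,"red"),(260,190));C=manip.calibration("top")
v=[(C["mtx"],C["T"],blob(mask(cv2.imread("pics/top.png"),"red"),(267,198))),(W["mtx"],Tt@W["T_tool_cam"],hw)]
w1=(W["mtx"],np.load("w1.npy")@W["T_tool_cam"],blob(mask(cv2.imread("pics/w1.png"),"red"),(467,100)))
print(*fit(v),fit([v[1],w1])[0])
x,y=(cen(hw)-50).astype(int);print("crop off",x,y)
cv2.imwrite("pics/w7c.png",cv2.resize(im[y:y+100,x:x+100],(600,600),interpolation=3))
E
python3 go.py .526 -.0065 .25
```

```text
[ 0.5266 -0.0055  0.1252] [-0.4813  0.6283  0.3692  0.169 ] [(585.5, 639.5030814793427), (2377.0, 2501.9603359540924)] [ 0.5258 -0.0049  0.126 ]
crop off 212 136
8.4 [ 0.5229 -0.0051  0.2439] q [-0.1519 -0.1887  1.8534 -0.0005  1.4791  0.0863] f [0.3904 0.0407 0.1243] [ 0.0096  0.0179 -0.0001] w 1.0018011417901151
tool x,y,z world
 [[-0.2359 -0.9718  0.0007]
 [-0.0022 -0.0002 -1.    ]
 [ 0.9718 -0.2359 -0.0021]] jaw yaw -13.644746935579851
shift mm [ 0.6131 -6.1344  3.2877]
```

View pics/w7c.png

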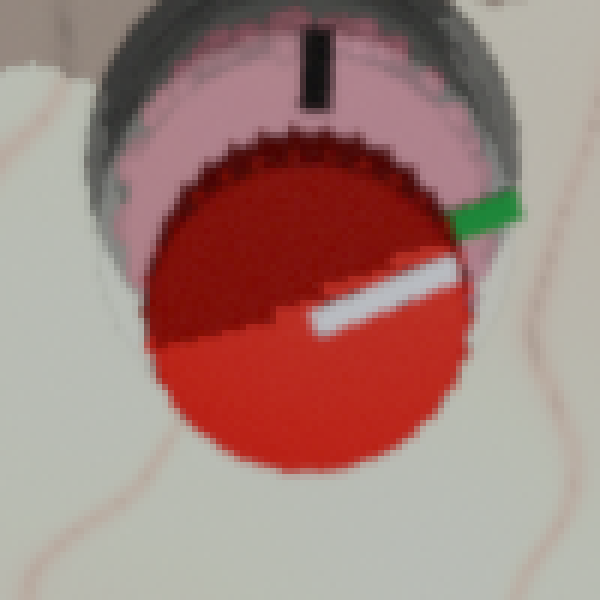

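The red cap is centred at (0.5262, -0.0053) with its top at 0.126. Its line, (315,325) to (458,266), is about 11° past the green mark, so about 64° is left to turn. Next: correct by 3 mm, descend and grip.

>>> apply_moves --pt "-1 -0.5 0 3.3 0 0 0" --pt "-1 0 40 0 0 0 0" --pt "-1 0 40 0 0 0 0" --pt "-1 0 30 0 0 0 0" --pt "-1 0 15 0 0 0 0" --pt "-1 0 6 0 0 0 0" --pt "-1 0 0 0 0 0 0" --pt "-1 0 0 0 0 0 0"

```text
time: 9.2
tool_pos: [0.5281, -0.0057, 0.1162]
tool_rot: [-0.438, 0.436, -0.555, 0.557]
contact_force: [-0.0, 0.0, -1.0]
gripper_width: 0.999
```

```bash
python3 go.py .5262 -.0053 .113
```

```text
9.2 [ 0.5281 -0.0057  0.1162] q [-0.1517 -0.0574  1.9561 -0.      1.2398  0.0873] f [-0.0424  0.0033 -1.0073] [ 0.0078 -0.002   0.0266] w 0.9992436897282446
tool x,y,z world
 [[-0.2367 -0.9716 -0.0002]
 [ 0.003  -0.0005 -1.    ]
 [ 0.9716 -0.2367  0.0031]] jaw yaw -13.691473452983479
shift mm [ 0.0698  3.1577 -1.9879]
```

>>> apply_moves --pt "-1 0 2 -1.5 0 0 0" --pt "1 0 0 0 0 0 0" --pt "1 0 0 0 0 0 0" --pt "1 0 0 0 0 0 0" --pt "1 0 0 0 0 0 0" --pt "1 0 0 0 0 0 0" --pt "1 0 0 0 0 0 0" --pt "1 0 0 0 0 0 0" --pt "1 0 0 0 0 -4 0" --pt "1 0 0 0 0 -4 0" --pt "1 0 0 0 0 -4 0" --pt "1 0 0 0 0 -4 0" --pt "1 0 0 0 0 -4 0" --pt "1 0 0 0 0 0 0"

```text
time: 10.6
tool_pos: [0.5255, -0.0048, 0.1133]
tool_rot: [0.527, -0.527, 0.471, -0.471]
contact_force: [-4.4, 0.6, 6.9]
gripper_width: 0.592
```

```bash
python3 go.py; cat > ln.py <<'E'
from yaw import *
# world yaw of the red cap's line from a wrist view with the cap gripped
s=manip.state();T=Ttool(s)@W["T_tool_cam"];im=manip.grab_frame("wrist");cv2.imwrite("pics/last.png",im)
i=cv2.cvtColor(im,cv2.COLOR_BGR2HSV);z=np.zeros(i.shape[:2],np.uint8)
p=proj(W["mtx"],T,cyl[:48]*[.9,.9,1]+[.5262,-.0053,.126]);cv2.fillConvexPoly(z,p.astype(np.int32),255)
m=cv2.inRange(i,(0,0,90),(180,100,255))&z
n,l,st,c=cv2.connectedComponentsWithStats(m);k=1+np.argmax(st[1:,4]);y,x=np.where(l==k)
P=np.array([ray(W["mtx"],T,q,.126)[:2] for q in zip(x,y)],np.float32)
vx,vy,x0,y0=cv2.fitLine(P,2,0,.01,.01).ravel();d=P.mean(0)-[.5262,-.0053]
if vx*d[0]+vy*d[1]<0:vx,vy=-vx,-vy
print("n",len(x),"line yaw",np.degrees(np.arctan2(vy,vx)))
E
python3 ln.py
```

```text
10.6 [ 0.5255 -0.0048  0.1133] q [-0.1509 -0.0583  1.9623 -0.      1.2375 -0.2628] f [-4.3592  0.5955  6.8528] [0.0851 0.4939 0.0304] w 0.5921952198889511
tool x,y,z world
 [[ 0.1117 -0.9937  0.    ]
 [ 0.0001 -0.     -1.    ]
 [ 0.9937  0.1117  0.0001]] jaw yaw 6.4147504635125765
n 424 line yaw 29.527754
```

The line has gone from about 9° to 29.5°, so the cap turns with the tool. The stop should be at about 73–75°, so I'll continue 36° and then in small steps.

>>> apply_moves --pt "1 0 0 0 0 -5 0" --pt "1 0 0 0 0 -5 0" --pt "1 0 0 0 0 -5 0" --pt "1 0 0 0 0 -5 0" --pt "1 0 0 0 0 -5 0" --pt "1 0 0 0 0 -5 0" --pt "1 0 0 0 0 -4 0" --pt "1 0 0 0 0 -2 0" --pt "1 0 0 0 0 0 0"

```text
time: 11.55
tool_pos: [0.5253, -0.0049, 0.1133]
tool_rot: [-0.647, 0.647, -0.286, 0.285]
contact_force: [-4.4, -0.2, 7.6]
gripper_width: 0.592
```

```bash
python3 go.py|grep -v '\[ ';python3 ln.py
```

```text
tool x,y,z world
 [-0.0005 -0.0002 -1.    ]
n 419 line yaw 65.53349
```

>>> apply_moves --pt "1 0 0 0 0 -3 0" --pt "1 0 0 0 0 -3 0" --pt "1 0 0 0 0 -3 0" --pt "1 0 0 0 0 0 0"

```text
time: 12.0
tool_pos: [0.5253, -0.005, 0.1132]
tool_rot: [-0.667, 0.667, -0.234, 0.234]
contact_force: [-4.0, -0.8, 7.3]
gripper_width: 0.593
```

```bash
python3 go.py|grep -v '\[ ';python3 ln.py
```

```text
tool x,y,z world
 [-0.0005 -0.0002 -1.    ]
n 423 line yaw 70.93209
```

>>> apply_moves --pt "1 0 0 0 0 -3 0" --pt "1 0 0 0 0 -3 0" --pt "1 0 0 0 0 0 0"

```text
time: 12.35
tool_pos: [0.5253, -0.0051, 0.1131]
tool_rot: [-0.678, 0.678, -0.199, 0.199]
contact_force: [-4.0, -0.1, 5.8]
gripper_width: 0.592
```

```bash
python3 go.py;python3 ln.py
```

```text
12.35 [ 0.5253 -0.0051  0.1131] q [-0.1514 -0.0582  1.9625  0.      1.2378 -1.1511] f [-3.9798 -0.1245  5.7977] [-0.0683  0.6022 -0.3393] w 0.5915070100646065
tool x,y,z world
 [[ 0.8413 -0.5406 -0.0004]
 [-0.0004  0.0001 -1.    ]
 [ 0.5406  0.8413 -0.0001]] jaw yaw 57.277644266127695
n 418 line yaw 72.88258
```

The line has stalled at about 72° while the tool keeps turning, and the opposing torque has risen. One more push to confirm, then release and lift.

>>> apply_moves --pt "1 0 0 0 0 -4 0" --pt "1 0 0 0 0 -4 0" --pt "1 0 0 0 0 0 0"

```text
time: 12.7
tool_pos: [0.5258, -0.0053, 0.113]
tool_rot: [-0.691, 0.691, -0.151, 0.152]
contact_force: [-1.0, -0.7, 5.3]
gripper_width: 0.59
```

```bash
python3 go.py|head -1;python3 ln.py
```

```text
12.7 [ 0.5258 -0.0053  0.113 ] q [-0.1515 -0.0579  1.9623 -0.0004  1.236  -1.2897] f [-1.0313 -0.716   5.3242] [-0.2039  0.2264 -0.4406] w 0.5903200176481047
n 413 line yaw 73.35427
```

>>> apply_moves --pt "-1 0 0 0 0 0 0" --pt "-1 0 0 0 0 0 0" --pt "-1 0 0 0 0 0 0" --pt "-1 0 0 0 0 0 0" --pt "-1 0 0 0 0 0 0" --pt "-1 0 0 0 0 0 0" --pt "-1 0 -20 0 0 0 0" --pt "-1 0 -40 0 0 0 0" --pt "-1 0 -40 0 0 0 0" --pt "-1 0 -30 0 0 0 0" --pt "-1 0 0 0 0 0 0" --pt "-1 0 0 0 0 0 0"

```text
time: 13.95
tool_pos: [0.5257, -0.0049, 0.2431]
tool_rot: [0.691, -0.691, 0.15, -0.152]
contact_force: [-0.2, 0.1, -0.7]
gripper_width: 1.0
```

```bash
python3 go.py|head -1;python3 ln.py; python3 - <<'E'
from yaw import *
im=cv2.imread("pics/last.png");x,y=(cen(blob(mask(im,"red"),(260,190)))-50).astype(int);print(x,y)
cv2.imwrite("pics/w9c.png",cv2.resize(im[y:y+100,x:x+100],(600,600),interpolation=3))
E
```

```text
13.95 [ 0.5257 -0.0049  0.2431] q [-0.151  -0.1839  1.8506  0.      1.4732 -1.2913] f [-0.2351  0.1058 -0.7349] [0.0241 0.0128 0.038 ] w 0.999982298684075
n 114 line yaw 72.77357
208 135
```

View pics/w9c.png

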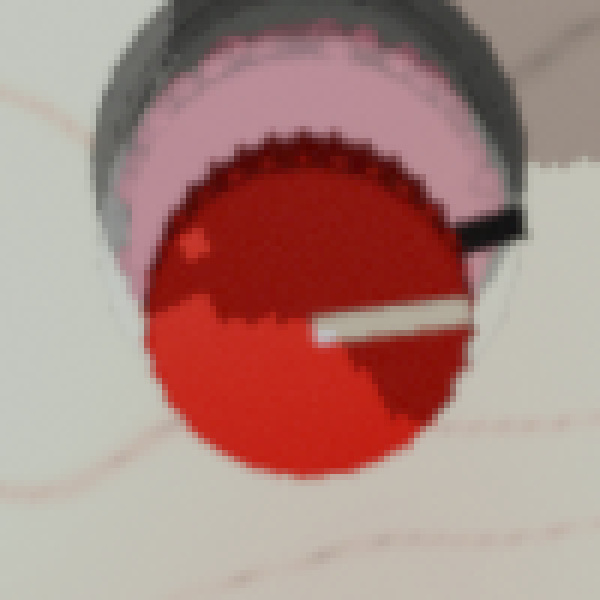

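The line, (315,333) to (470,310), is parallel to the black mark, (455,240) to (525,222), so the red cap is at its stop and the gripper is clear. Handing in.

```bash
python3 -c "
from plant import manip
manip.job_done();print(manip.state()['time'])"
```

```text
the job is handed in; nothing more can be done
the job is handed in; nothing more can be done
```

I turned the yellow nut-jar cap clockwise to its shut stop first. Then I unscrewed the red pearl-jar cap counter-clockwise to its open stop, released it, lifted clear and handed in at about 14 s.

- **Yellow cap:** its line ended at about 14° yaw, and the green mark measured about 11–18° depending on the method. The line stayed within about 3° while the tool turned 14° further and slipped on the cap. The torque reading never clearly rose at this stop, so the evidence is the picture and the slip.
- **Red cap:** its line stalled at about 73° yaw, and a final 8° of tool turn moved it only 0.5°. The opposing torque rose to about 0.44 N m. The line looked parallel to the black mark after release, and earlier pictures put that mark at about 75°.
- **Grip on the yellow cap:** it was a few millimetres off, with about 16 N on the wrist, and the tool slid about 5 mm sideways as it slipped at the stop. No force I read came near the limits.

I did not look at the yellow cap again after the red cap was turned; the robot did not go near it.

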